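# Stir drying ceramic packing clear of the pan's air vent

### The job

The ceramic balls and rings in the steel pan cover its air vent: take the bent rod from its stand and, with its tip down near the pan's floor, stir them clockwise seen from above in circles round the middle, at least one full round counted from the pan's handle to the handle again, widening until none of them lies over any part of the vent. Keep them all on the pan's floor, do not touch them with the fingers, and leave the jar, beaker and carton alone. Finish with the rod let go, lying level in both notches of its stand as it was.

Things in the scene. Friction and masses are not known exactly. Their poses are not given: they have to be found in the camera images.
- pan: open round steel drying pan, fixed to the bench. Origin: centre of its underside, on the bench; z up. Outer diameter 158 mm, height 66 mm; inner diameter 147 mm, flat floor 6 mm above the origin, so 60 mm deep. Mid-floor a flush dark round air vent, 50 mm across. A short black handle, 14 mm thick, sticks out along +x to 120 mm from the centre, top at 60 mm
- rest: aluminium stand, fixed to the bench. Base 110 x 70 x 10 mm; posts 10 mm thick at x = -40 and +40 mm, each with a V notch open at the top, 20 mm wide at its flat floor, wider above; notch floors 64 mm, prong tops 85 mm above the bench. Origin: centre of underside; x from post to post, z up. 70 mm free between the posts, where the rod's handle can be gripped from above
- cradle (a point): point midway between the two notches where the rod's origin belongs, 75 mm above the bench (11 mm above the notch floors); axes as the stand's
- rod: bent stirring rod, 0.1 to 0.16 kg, at first level in the stand's notches, bent end hanging down on the stand's -x side. Origin: on the handle's axis near the balance point; grip here. Black handle: bar 14 mm wide (y), 22 mm tall (z), from x = -60 to +100 mm. At x = -60 a round steel rod 10 mm thick goes on, bent 30 degrees down: along (-0.866, 0, -0.5), 100 mm long, with a round end
- rod_tip (a point): end of the steel rod, at (-146.6, 0, -50) mm in the rod's frame. With the handle level it hangs only 50 mm below the handle, too little for the pan's depth: tilt the handle about 40 degrees, tip down, to reach the pan's floor
- jar: white plastic jar with black cap, 72 mm across, 110 mm tall, a bystander; origin at the centre of its underside
- beaker: small open glass beaker, 60 mm across, 75 mm tall, a bystander; origin at the centre of its underside
- carton: cardboard carton 90 x 60 x 70 mm, a bystander; origin at the centre of its underside
- ball1: white ceramic ball, 22 mm diameter, 16 g, loose on the pan's floor, at first over or near the vent; origin at its centre
- ball2: white ceramic ball, 22 mm diameter, 16 g, loose on the pan's floor, at first over or near the vent; origin at its centre
- ball3: white ceramic ball, 22 mm diameter, 16 g, loose on the pan's floor, at first over or near the vent; origin at its centre
- ball4: white ceramic ball, 22 mm diameter, 16 g, loose on the pan's floor, at first over or near the vent; origin at its centre
- ring1: white ceramic packing ring (short tube), 22 mm diameter, 20 mm long, 13 mm bore, 14 g, loose, at first standing on the pan's floor over or near the vent; origin at its centre; z along its bore
- ring2: white ceramic packing ring (short tube), 22 mm diameter, 20 mm long, 13 mm bore, 14 g, loose, at first standing on the pan's floor over or near the vent; origin at its centre; z along its bore
- ring3: white ceramic packing ring (short tube), 22 mm diameter, 20 mm long, 13 mm bore, 14 g, loose, at first standing on the pan's floor over or near the vent; origin at its centre; z along its bore
- ring4: white ceramic packing ring (short tube), 22 mm diameter, 20 mm long, 13 mm bore, 14 g, loose, at first standing on the pan's floor over or near the vent; origin at its centre; z along its bore
- ring5: white ceramic packing ring (short tube), 22 mm diameter, 20 mm long, 13 mm bore, 14 g, loose, at first standing on the pan's floor over or near the vent; origin at its centre; z along its bore

How it is judged:
By the outcome, as a careful person would: the job done as asked, in the order asked, and still so for the second after the job is handed in, with the robot touching nothing.
It also fails if it takes over 72 s, if anything falls off the work surface, if the arm or the gripper's body presses on something with over 40 N, if the wrist force passes 120 N, or if a joint passes its speed limit or range.

### The arm

A 6-joint arm with a two-finger parallel gripper is mounted at the origin on the work surface. World frame = base frame: x ahead of the robot, y to its left, z up, the work surface at z = 0. Lengths are in m, angles in rad, forces in N, time in s.
With the tool pointing down it reaches from about 0.2 to 0.875 m from the base axis. Payload 3.4 kg.
Tool frame: the origin (TCP) lies between the finger pads; the fingertips stand 25 mm ahead of it and the grasp point (between the pads) lies 6 mm ahead of it (r.nose_length is the z of the fingertips in the tool frame, in m); z points along the fingers, y is the line along which they close (so a half turn about z gives the same grasp; the last joint's range is limited). The gripper opens to 94 mm and grips with 3 to 60 N. Pads are 16 mm wide; open, the fingers measure 119 mm over their backs; the gripper's body (75 mm by 177 mm) begins 78 mm behind the grasp point.
Start: joints at [-0.121, 0.276, 1.505, -0, 1.361, -0.121], TCP at [0.575, -0, 0.23] pointing down, gripper open.
Joint ranges: [-2.89, 2.89], [-0.75, 2.08], [0.22, 2.7], [-1.18, 4.32], [0.11, 2.71], [-2.7, 2.7]. Speed limits (rad/s): [2.57, 2.57, 3.14, 3.14, 3.14, 3.14].

### API

Orientations are given as a unit quaternion [w, x, y, z].
In Python, from plant import r, gripper_to, inverse_kinematics, vision, models, telemetry gives the robot as it stands. Calls block until the motion is done:
- r.move_to(position, orientation): joint-space move of the TCP to a pose.
- r.move_l(position, rot=None, vel=0.15, guard=None): straight line of the TCP; rot=None keeps the orientation; vel is the mean speed in m/s. With guard (N) it stops when the force on the tool has changed by that much, and returns True; else False.
- r.movej(angles): joint-space move.
- gripper_to(opening, f_grip=None): finger opening in m; f_grip is the grip in N (None keeps the last); returns when the fingers have stopped.
- r.hold(seconds).
- inverse_kinematics(position, orientation): joint angles nearest the present ones, or None.
- vision.snapshot(name): name is "scene" or "side" or "wrist"; returns the picture (420x560x3 uint8, red, green, blue); there is no depth.
- vision.get_calibration(name): a dict with "fx", "fy", "cx", "cy" (pixels), "D" ([k1, k2, p1, p2, k3] as OpenCV has them; the pictures are not rectified), "position" and "orientation" of the camera in the world. Camera axes: x right, y down, z forward; pixel columns grow to the right and rows downward; lengths in m; the calibration is good to about 2 mm. A picture is of the moment at which its call begins: read the wrist's pose just before it. get_calibration takes no time and is no camera call; for the wrist camera it gives the pose at the moment of the call.
A pose or a line that the arm cannot do raises r.PlanningError and nothing moves.
- r.sign_off(): hands the job in; it is judged then, once.
Trained networks look in the newest picture that a camera, given by its name, has taken for a name from the list of things; names that differ only in an ending like _2 or _b are one class to them, and where a whole thing is asked for, a point or a joint stands for the part that bears it (a point fixed in the world has none). Each returns a list of dicts, best first, with "score" (0 to 1); they miss things now and then, are a little off and sometimes report something else, mostly with a low value. They report only what shows in the picture. A call takes as long as a camera call.
- models.boxes_of(thing, camera): "at" ([x, y, z] in m, in world coordinates, good to about 4 mm: the middle of the surface that is visible of it).
- models.regions_of(thing, camera): "pixels" (420x560 bool, what is visible of it).
- models.mark_of(thing, camera): "at" ([x, y, z] in m, in world coordinates, good to about 4 mm: a listed point, or the origin of a listed thing).
Readings, each from a call of its own:
- telemetry.current_t(): time.
- telemetry.current_joints(): joint angles.
- telemetry.current_dq(): joint speeds.
- telemetry.current_joint_efforts(): joint torques, N m.
- telemetry.current_ee_pos(): TCP position.
- telemetry.current_tool_rot(): TCP orientation.
- telemetry.current_wrist_force(): force on the tool from outside, world axes, zero at the start.
- telemetry.current_torque(): the same for the moment, N m.
- telemetry.current_opening(): finger opening in m.
- telemetry.current_finger_force(): force on a finger pad.
Only numpy, scipy, OpenCV 4.12 (cv2) and the standard library are available. Lean on these libraries where they do the work, as an engineer would, in place of code of your own. Each camera call takes 0.05 s, during which the arm holds its last target. There are 200 camera calls.

## Working session

There is one attempt and no reset: what is moved stays moved. The work goes in short steps, each a Python script; the robot and the scene stay as the last script left them, time stands still between calls to the robot, and variables do not carry over. Pictures are saved under pics/ and viewed, at most 10 in all, crops included, and the job is handed in when it is done.

```bash
mkdir -p pics; ls
python3 - <<'E'
from plant import r, vision, models, telemetry
import cv2, numpy as np
for c in ["scene","side"]:
    im=vision.snapshot(c); cv2.imwrite(f"pics/{c}0.png",im[:,:,::-1])
    k=vision.get_calibration(c); print(c,{a:np.round(b,4).tolist() for a,b in k.items()})
    for t in ["pan","rest","cradle","rod","rod_tip","jar","beaker","carton"]:
        m=models.mark_of(t,c)[:2]; print(t,[(round(x['score'],2),np.round(x['at'],4).tolist()) for x in m])
print(telemetry.current_t())
E
```

```text
pics
scene {'fx': 504.1157, 'fy': 504.1157, 'cx': 282.7435, 'cy': 208.3458, 'D': [-0.1689, 0.0, 0.0, 0.0, 0.0], 'position': [1.1502, 0.2841, 0.8982], 'orientation': [-0.1756, 0.4993, 0.8005, -0.2812]}
pan [(0.95, [0.5428, 0.2023, -0.0009]), (0.33, [0.4977, -0.2189, 0.0751])]
rest [(0.92, [0.5019, -0.2251, 0.0034])]
cradle [(0.76, [0.496, -0.2201, 0.0755]), (0.15, [0.747, -0.0667, -0.0002])]
rod [(0.76, [0.5019, -0.2259, 0.0758])]
rod_tip []
jar [(0.61, [0.7369, 0.0693, -0.0001])]
beaker [(0.56, [0.4539, -0.0043, -0.0012])]
carton [(0.83, [0.7465, -0.0626, -0.0024])]
side {'fx': 388.8566, 'fy': 388.8566, 'cx': 283.1361, 'cy': 204.9453, 'D': [-0.0136, 0.0, 0.0, 0.0, 0.0], 'position': [0.3512, 0.4871, 0.5632], 'orientation': [0.0694, -0.1487, 0.9049, -0.3927]}
pan [(0.57, [0.5474, 0.2019, -0.0025])]
rest [(0.75, [0.4988, -0.2241, -0.0026])]
cradle [(0.76, [0.5036, -0.2223, 0.0742])]
rod [(0.68, [0.5051, -0.2235, 0.0737]), (0.27, [0.7371, 0.0709, 0.0004])]
rod_tip [(0.86, [0.3617, -0.1933, 0.0195])]
jar [(0.74, [0.7363, 0.0696, -0.0011]), (0.63, [0.5511, 0.1997, -0.0028])]
beaker [(0.88, [0.4543, -0.0098, 0.0002])]
carton [(0.63, [0.7505, -0.0638, -0.002])]
0.9
```

View pics/scene0.png

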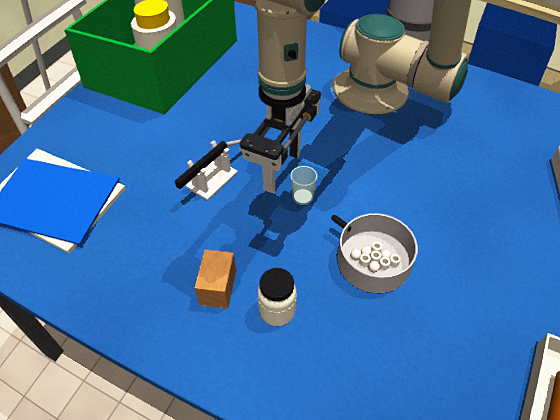

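View pics/side0.png

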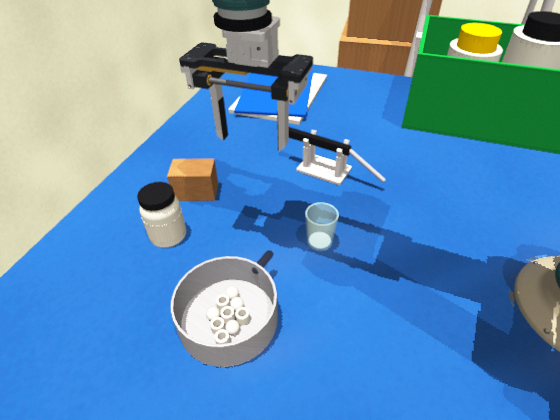

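The pan is at side px (226,305) with its handle towards (268,256). The items are clustered mid-floor, roughly (210-248, 290-340). The rod lies in the stand at (320,140), with its bent end towards the robot base.

```bash
cat > h.py <<'E'
import numpy as np, cv2
from scipy.spatial.transform import Rotation as R
from plant import r, gripper_to, inverse_kinematics, vision, models, telemetry
def rot(q): return R.from_quat(np.roll(q,-1))
def quat(Ro): return np.roll(Ro.as_quat(),1)
def ray_plane(px,cal,z):
    K=np.array([[cal['fx'],0,cal['cx']],[0,cal['fy'],cal['cy']],[0,0,1]])
    u=cv2.undistortPoints(np.array(px,float).reshape(-1,1,2),K,np.array(cal['D'])).reshape(-1,2)
    d=rot(cal['orientation']).apply(np.c_[u,np.ones(len(u))]); p=np.array(cal['position'])
    return p+d*((z-p[2])/d[:,2])[:,None]
# tool pose for a rod pose: rod yaw (x axis heading), tilt (tip down), origin position
def rodR(yaw,tilt): return R.from_euler('ZY',[yaw,tilt*-1])   # checked in use: tip goes down
TOOL=R.from_euler('x',np.pi)            # tool z = -rod z, tool y = -rod y
GR=0.006
def tool_pose(o,yaw,tilt):
    T=rodR(yaw,tilt)*TOOL
    return np.array(o)-T.apply([0,0,GR]), quat(T)
TIP=np.array([-.1466,0,-.05])
def snap(c,name):
    im=vision.snapshot(c); cv2.imwrite(f"pics/{name}.png",im[:,:,::-1]); return im
E
python3 - <<'E'
from h import *
print(rodR(0,.7).apply(TIP))
sc=vision.get_calibration("side"); ss=vision.get_calibration("scene")
print("panhandle", ray_plane([[268,256],[261,266]],sc,.06).round(4).tolist(), ray_plane([[334,218],[347,227]],ss,.06).round(4).tolist())
print("rodhandle scene", ray_plane([[178,182],[226,146]],ss,.086).round(4).tolist())
for t in ["ball1","ring1"]:
    for f in (models.mark_of,):
        print(t,[(round(x['score'],2),np.round(x['at'],3).tolist()) for x in f(t,"side")])
# move above the stand
o=[.501,-.2235,.24]; p,q=tool_pose(o,np.deg2rad(-12),0)
r.move_to(p,q); gripper_to(.05)
cal=vision.get_calibration("wrist"); im=snap("wrist","w1")
for t in ["rod","rest","cradle","rod_tip"]:
    print(t,[(round(x['score'],2),np.round(x['at'],4).tolist()) for x in models.mark_of(t,"wrist")[:2]])
# axis of the black handle
g=im.max(2)<70; m=models.regions_of("rod","wrist")
print(telemetry.current_t(), telemetry.current_joints())
if m:
    M=m[0]["pixels"]; np.save("rodmask.npy",M); ys,xs=np.nonzero(M&g); print(len(xs))
    P=ray_plane(np.c_[xs,ys],cal,.086)[:,:2]; c=P.mean(0); u,s,v=np.linalg.svd(P-c,full_matrices=False); 
    t=(P-c)@v[0]; print("c",c,"dir",v[0],np.rad2deg(np.arctan2(*v[0][::-1])),t.min(),t.max(), s)
E
```

```text
[-0.07991498  0.         -0.13268442]
panhandle [[0.5135, 0.1038, 0.06], [0.517, 0.127, 0.06]] [[0.5223, 0.0969, 0.06], [0.5323, 0.1303, 0.06]]
rodhandle scene [[0.5993, -0.2388, 0.086], [0.4572, -0.2006, 0.086]]
ball1 [(0.7, [0.568, 0.206, 0.021]), (0.63, [0.54, 0.184, 0.018]), (0.58, [0.554, 0.16, 0.014]), (0.55, [0.532, 0.218, 0.018])]
ring1 [(0.74, [0.545, 0.206, 0.015]), (0.67, [0.563, 0.184, 0.018]), (0.63, [0.556, 0.225, 0.017]), (0.54, [0.521, 0.202, 0.018])]
rod [(0.85, [0.5023, -0.2231, 0.0733])]
rest [(0.67, [0.503, -0.2256, 0.0012]), (0.27, [0.5031, -0.223, 0.0736])]
cradle [(0.61, [0.5017, -0.2207, 0.0771])]
rod_tip [(0.73, [0.3606, -0.1962, 0.0255])]
3.35 [-5.46535083e-01  2.27566382e-01  1.53337894e+00 -9.16453492e-06
  1.38060794e+00  1.23377252e+00]
741
c [ 0.49471621 -0.2249768 ] dir [-0.97102584  0.2389745 ] 166.17397782362923 -0.10511048491713966 0.04960674628381846 [0.99583894 0.08386347]
```

View pics/w1.png

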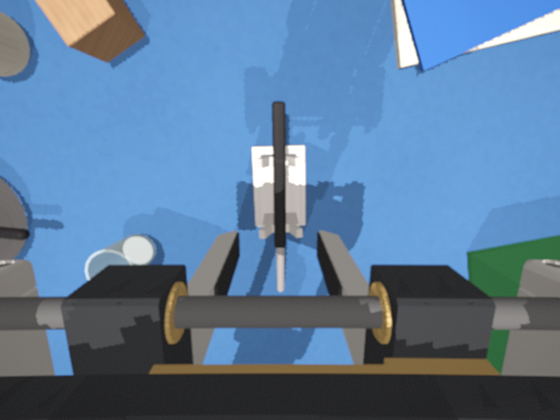

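The rod is seen level in the stand, axis running vertically at column 279-280 and rows 105-245. The gripper is aligned with it, so I'll refine the yaw from the mask, grasp, lift and hover over the pan.

Run:
```python
from h import *
import json
cal=vision.get_calibration("wrist")
im=cv2.imread("pics/w1.png"); M=np.load("rodmask.npy")&(im.max(2)<70)
rows=[y for y in range(108,235) if M[y].sum()>3]
cx=[np.nonzero(M[y])[0].mean() for y in rows]
P=ray_plane(np.c_[cx,rows],cal,.086)[:,:2]; a=np.polyfit(P[:,0],P[:,1],1)
yaw=np.arctan(a[0]); y0=np.polyval(a,.502); print("yaw",np.rad2deg(yaw),"y at .502",y0)
yaw=np.deg2rad(-12.7) if abs(np.rad2deg(yaw)+12.7)>2.5 else yaw
o=np.array([.5025,(y0-.2242)/2,.075]); print(o)
json.dump(dict(yaw=yaw,o=o.tolist()),open("grasp.json","w"))
pan=np.array([.5451,.2021,0])
for ty in (0,10,20,30):     # feasibility of the stirring circle
    ok=[]
    for t in np.arange(0,6.28,.5):
        tip=pan+[.04*np.cos(t),.04*np.sin(t),.01]
        o2=tip-rodR(np.deg2rad(ty),np.deg2rad(45)).apply(TIP)
        j=inverse_kinematics(*tool_pose(o2,np.deg2rad(ty),np.deg2rad(45))); ok.append(j)
    print(ty,sum(x is None for x in ok), np.round(ok[0],2) if ok[0] is not None else None)
p,q=tool_pose(o+[0,0,.05],yaw,0); r.move_to(p,q)
p,q=tool_pose(o,yaw,0); r.move_l(p,vel=.1,guard=15)
print(p,telemetry.current_ee_pos())
gripper_to(0.0,50); print(telemetry.current_opening(),telemetry.current_finger_force())
r.move_l(p+[0,0,.03],vel=.06); print(telemetry.current_opening(),telemetry.current_wrist_force())
r.move_l(p+[0,0,.17],vel=.15)
snap("side","s2")
print([(round(x['score'],2),np.round(x['at'],4).tolist()) for x in models.mark_of("rod_tip","side")[:2]])
print("expected",o+[0,0,.17]+rodR(yaw,0).apply(TIP),telemetry.current_t())
```

```text
yaw -13.384654928722844 y at .502 -0.2263484816925359
[ 0.5025     -0.22527424  0.075     ]
0 13 None
10 13 None
20 6 [0.16 0.25 2.08 1.35 0.14 0.09]
30 0 [ 0.08  0.26  2.07  1.34  0.31 -0.08]
[ 0.5025     -0.22527424  0.081     ] [ 0.5032687  -0.22573594  0.08196436]
0.013325857355027922 49.83523964881897
0.013640756141144832 [ 0.69064424  0.09165799 -0.96659645]
[(0.79, [0.3605, -0.1905, 0.1904]), (0.61, [0.5354, 0.2382, 0.0178])]
expected [ 0.35988196 -0.19133819  0.195     ] 7.0167
```

```bash
python3 -c "
import cv2;a=cv2.imread('pics/side0.png')[255:365,165:285];b=cv2.imread('pics/s2.png')
a=cv2.resize(a,(458,420),interpolation=3);cv2.imwrite('pics/c2.png',cv2.resize(cv2.hconcat([a,cv2.resize(b,(560,420))]),(800,330)))"
```

```text
(no output)
```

View pics/c2.png

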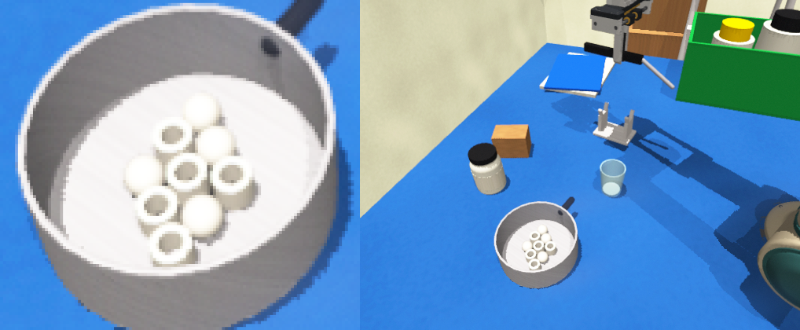

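The rod is held level and lifted clear. The items lie as two rows, with open floor on the left and right. I'll now scan for a good stirring orientation.

Run:
```python
from h import *
pan=np.array([.5451,.2021,0])
print(telemetry.current_joints().round(2) if hasattr(telemetry.current_joints(),'round') else telemetry.current_joints())
for tilt in (40,48):
  for ty in list(range(30,131,20))+list(range(-150,-10,20)):
    a,b=np.deg2rad([ty,tilt]); J=[]
    for z in (.01,.15):
      for t in np.arange(0,6.3,.4):
        tip=pan+[.042*np.cos(t),.042*np.sin(t),z]
        j=inverse_kinematics(*tool_pose(tip-rodR(a,b).apply(TIP),a,b)); J.append(j)
    n=sum(x is None for x in J); J=np.array([x for x in J if x is not None])
    if len(J): print(tilt,ty,n,"min",J.min(0).round(2),"max",J.max(0).round(2))
```

```text
[-0.55  0.23  1.52  0.    1.39  1.26]
40 30 0 min [0.03 0.   1.77 0.35 0.26 0.2 ] max [0.23 0.28 2.14 1.02 0.66 1.05]
40 50 0 min [-0.07  0.04  1.72  0.66  0.55 -0.13] max [0.12 0.31 2.09 1.03 0.91 0.46]
40 70 0 min [-0.12  0.11  1.64  0.74  0.83 -0.34] max [0.05 0.37 2.01 0.94 1.18 0.09]
40 90 0 min [-0.12  0.19  1.52  0.7   1.09 -0.52] max [ 0.03  0.43  1.9   0.81  1.43 -0.17]
40 110 0 min [-0.1   0.27  1.4   0.62  1.31 -0.7 ] max [ 0.04  0.5   1.78  0.68  1.65 -0.39]
40 130 0 min [-0.05  0.34  1.27  0.49  1.5  -0.88] max [ 0.08  0.57  1.67  0.57  1.85 -0.61]
40 -150 0 min [ 0.24  0.47  1.02 -0.21  1.8  -1.9 ] max [ 0.35  0.69  1.45 -0.11  2.19 -1.73]
40 -130 0 min [ 0.31  0.45  1.07 -0.39  1.72 -2.2 ] max [ 0.43  0.67  1.49 -0.29  2.1  -1.99]
40 -110 0 min [ 0.37  0.41  1.15 -0.53  1.58 -2.46] max [ 0.49  0.63  1.56 -0.45  1.94 -2.21]
40 -90 0 min [ 0.41  0.35  1.27 -0.64  1.4  -2.69] max [ 0.54  0.57  1.66 -0.58  1.75 -2.42]
40 -70 17 min [ 0.44  0.4   1.58 -0.76  1.19 -2.7 ] max [ 0.57  0.51  1.78 -0.71  1.29 -2.6 ]
48 30 0 min [-0.05 -0.06  1.91  0.65  0.26 -0.55] max [0.18 0.2
[... 435 characters left out ...]
] max [ 0.01  0.64  1.62  0.65  1.96 -0.65]
48 -150 0 min [ 0.26  0.57  0.88 -0.26  1.96 -1.92] max [ 0.37  0.79  1.33 -0.13  2.36 -1.74]
48 -130 0 min [ 0.35  0.55  0.94 -0.47  1.87 -2.22] max [ 0.46  0.76  1.38 -0.33  2.25 -1.98]
48 -110 0 min [ 0.43  0.49  1.07 -0.62  1.72 -2.45] max [ 0.54  0.71  1.48 -0.5   2.07 -2.19]
48 -90 0 min [ 0.49  0.41  1.22 -0.73  1.52 -2.64] max [ 0.61  0.64  1.61 -0.65  1.85 -2.35]
48 -70 16 min [ 0.53  0.45  1.57 -0.86  1.29 -2.59] max [ 0.66  0.55  1.76 -0.8   1.4  -2.49]
48 -50 16 min [ 0.53  0.37  1.74 -1.04  1.02 -2.7 ] max [ 0.68  0.47  1.93 -0.96  1.13 -2.59]
48 -30 31 min [ 0.65  0.32  2.   -1.17  0.84 -2.69] max [ 0.65  0.32  2.   -1.17  0.84 -2.69]
```

```bash
cat >> h.py <<'E'
PAN=np.array([.5451,.2021,0]); YW,TL=np.deg2rad(90),np.deg2rad(48)
def tip_pose(dx,dy,z): return tool_pose(PAN+[dx,dy,z]-rodR(YW,TL).apply(TIP),YW,TL)
E
python3 - <<'E'
from h import *
r.move_to(*tip_pose(-.018,-.038,.16)); r.hold(.2)
print(telemetry.current_t(),"force",np.round(telemetry.current_wrist_force(),2))
for c in ("side","scene"):
    snap(c,c+"3")
    print([(round(x['score'],2),np.round(x['at'],4).tolist()) for x in models.mark_of("rod_tip",c)[:2]])
T=telemetry.current_ee_pos(); print("expected",PAN+[-.018,-.038,.16], "fk tip", T+rot(telemetry.current_tool_rot()).apply([0,0,GR])+(rot(telemetry.current_tool_rot())*TOOL.inv()).apply(TIP))
print(telemetry.current_opening())
E
python3 -c "
import cv2;a=cv2.imread('pics/side3.png');b=cv2.imread('pics/scene3.png')
cv2.imwrite('pics/c3.png',cv2.resize(cv2.hconcat([a,b]),(800,300)))"
```

```text
8.8833 force [-0.5   0.84 -1.34]
[(0.68, [0.5282, 0.1656, 0.1582])]
[(0.94, [0.5303, 0.163, 0.1605])]
expected [0.5271 0.1641 0.16  ] fk tip [0.5271745  0.16390796 0.15999751]
0.013847250867991698
```

View pics/c3.png

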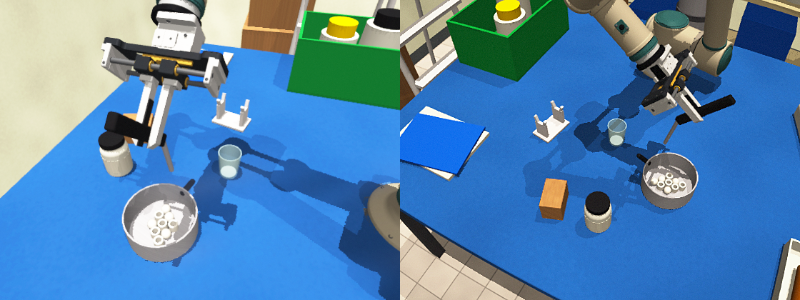

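The rod is tilted over the pan and its tip is within 2 mm of where I expected it. Next: descend and stir.

```bash
cat > stir.py <<'E'
from h import *
def step(dx,dy,z,vel,log):
    r.move_l(tip_pose(dx,dy,z)[0],vel=vel)
    log.append(np.linalg.norm(np.array(telemetry.current_wrist_force())-F0))
    if log[-1]>25: raise SystemExit(f"force {log[-1]} at {dx,dy}")
F0=np.array(telemetry.current_wrist_force())
E
python3 - <<'E'
from stir import *
r.move_l(tip_pose(-.018,-.038,.035)[0],vel=.12)
hit=r.move_l(tip_pose(-.018,-.038,-.002)[0],vel=.025,guard=4)
e=telemetry.current_ee_pos(); zt=e[2]-tip_pose(0,0,0)[0][2]; print("touch",hit,"tip z",zt)
z=(zt if hit else .006)+.0045
step(-.018,-.038,z,.05,[])
log=[]; t0=telemetry.current_t()
for s in np.linspace(0,1,6)[1:]: step(-.018*(1-s),-.038*(1-s),z,.05,log)
print("plough",np.round(log,1)); log=[]
a0=np.deg2rad(-106); N=5.0; n=int(N*18)+24
for i in range(1,n+1):
    th=a0-i*2*np.pi/18
    rr=.004+.035*min(1,i/(N*18))
    step(rr*np.cos(th),rr*np.sin(th),z,.08,log)
print("maxF",max(log),"mean",np.mean(log),"t",telemetry.current_t()-t0)
r.move_l(tip_pose(rr*np.cos(th),rr*np.sin(th),.17)[0],vel=.15)
snap("scene","scene4"); 
for t in ("ball1","ring1"): print(t,[(round(x['score'],2),((np.array(x['at'])-PAN)*1e3).round().tolist()) for x in models.mark_of(t,"scene")])
print(telemetry.current_t(),telemetry.current_opening())
E
python3 -c "
import cv2;a=cv2.imread('pics/scene4.png')[195:305,310:450]
cv2.imwrite('pics/c4.png',cv2.resize(a,(700,550),interpolation=2))"
```

```text
touch True tip z 0.00529101959076414
plough [0.9 0.6 1.4 1.1 0.7]
maxF 2.0166224281872593 mean 0.9146563252207971 t 33.1167
ball1 [(0.61, [28.0, 58.0, 16.0]), (0.46, [14.0, -58.0, 15.0]), (0.44, [-24.0, -52.0, 17.0])]
ring1 [(0.68, [-45.0, 34.0, 17.0]), (0.59, [33.0, -46.0, 20.0]), (0.48, [54.0, -11.0, 17.0]), (0.47, [-3.0, 61.0, 17.0]), (0.44, [47.0, 26.0, 14.0])]
46.1167 0.013705653786330662
```

View pics/c4.png

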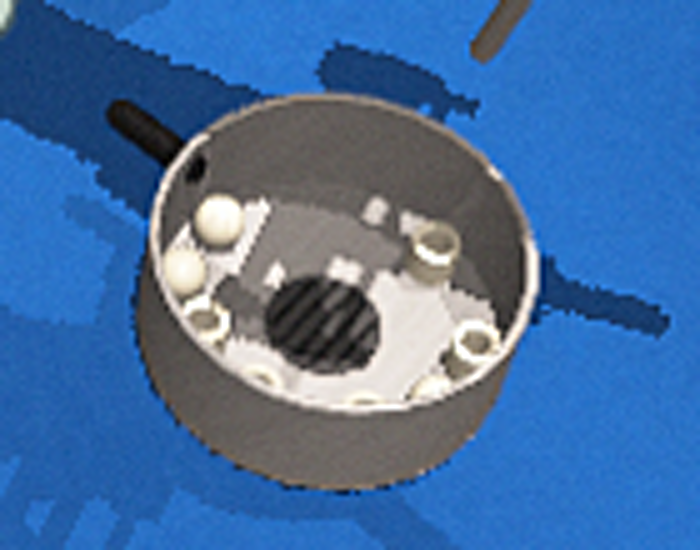

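The vent (px 325,325) is fully clear and the items lie along the wall, with one ball hidden behind the near rim. Time to return the rod.

```bash
python3 - <<'E'
from h import *
import json
g=json.load(open("grasp.json")); o=np.array(g["o"]); yaw=g["yaw"]
p,q=tool_pose(o,yaw,0)
r.move_to(p+[0,0,.15],q); r.hold(.2)
snap("side","side5")
for t in ("ball1","ring1"): print(t,[(round(x['score'],2),((np.array(x['at'])-PAN)*1e3).round().tolist()) for x in models.mark_of(t,"side")])
print([(round(x['score'],2),np.round(x['at'],4).tolist()) for x in models.mark_of("rod_tip","side")[:2]],"exp",o+[0,0,.15]+rodR(yaw,0).apply(TIP))
print(telemetry.current_t(),telemetry.current_opening())
E
python3 -c "
import cv2;a=cv2.imread('pics/side5.png');b=cv2.resize(a[255:365,165:285],(458,420),interpolation=2)
cv2.imwrite('pics/c5.png',cv2.resize(cv2.hconcat([b,a]),(800,330)))"
```

```text
ball1 [(0.65, [62.0, 14.0, 17.0]), (0.5, [-18.0, -50.0, 14.0]), (0.5, [11.0, -67.0, 16.0]), (0.46, [27.0, 56.0, 18.0])]
ring1 [(0.57, [51.0, 33.0, 20.0]), (0.52, [53.0, -9.0, 16.0]), (0.51, [35.0, -42.0, 20.0]), (0.5, [-48.0, 37.0, 17.0])]
[(0.74, [0.6046, 0.2145, 0.0201]), (0.58, [0.3592, -0.1883, 0.1707])] exp [ 0.35988196 -0.19133819  0.175     ]
48.4167 0.013519853781472678
```

View pics/c5.png

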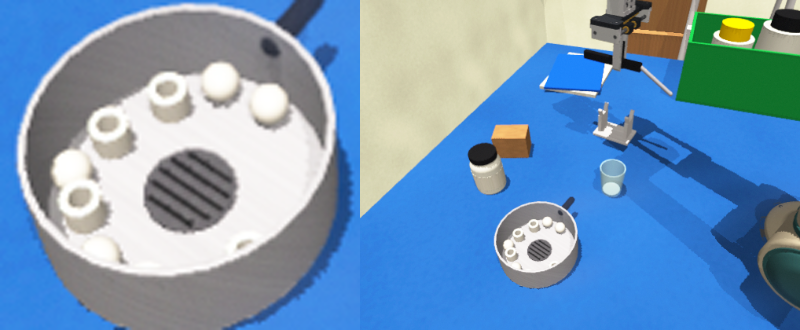

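All nine items are off the vent and on the floor, and the rod hasn't slipped. I'll lower it and let go.

Run:
```python
from h import *
import json
g=json.load(open("grasp.json")); o=np.array(g["o"]); yaw=g["yaw"]
p,q=tool_pose(o,yaw,0)
r.move_l(p+[0,0,.03],vel=.12)
print("guard",r.move_l(p,vel=.04,guard=10),telemetry.current_ee_pos()-p,telemetry.current_wrist_force())
gripper_to(.05); r.hold(.2)
r.move_l(p+[0,0,.1],vel=.12)
r.move_l(p+[0,0,.17],vel=.15); r.hold(.3)
im=snap("wrist","w6"); snap("side","side6")
for c in ("wrist","side"):
  for t in ("rod","rod_tip","cradle"): print(c,t,[(round(x['score'],2),np.round(x['at'],4).tolist()) for x in models.mark_of(t,c)[:2]])
print(telemetry.current_t())
a=cv2.imread("pics/w6.png");b=cv2.imread("pics/side6.png")
cv2.imwrite("pics/c6.png",cv2.resize(cv2.hconcat([a,cv2.resize(b[100:310,150:430],(560,420),interpolation=2)]),(800,300)))
```

```text
guard True [-0.00057268  0.00033     0.00011484] [0.03783894 0.27142459 4.32220106]
wrist rod [(0.72, [0.5021, -0.2226, 0.0758]), (0.34, [0.3616, -0.1907, 0.0273])]
wrist rod_tip [(0.89, [0.3627, -0.1901, 0.0251])]
wrist cradle [(0.63, [0.5034, -0.2252, 0.073])]
side rod [(0.68, [0.5013, -0.2219, 0.071])]
side rod_tip [(0.75, [0.3593, -0.1909, 0.0207]), (0.2, [0.5985, 0.1937, 0.0137])]
side cradle [(0.78, [0.5046, -0.2244, 0.0778]), (0.34, [0.3622, -0.1929, 0.0191])]
53.5333
```

View pics/c6.png

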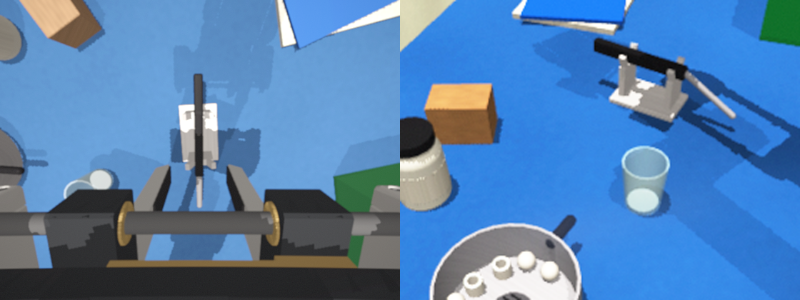

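The rod lies level in both notches as before, the gripper is clear, and nothing else was disturbed.

```bash
python3 -c "
from plant import r
print(r.sign_off())"
```

```text
the job is handed in; nothing more can be done
None
```

Job handed in at about 54 s: I stirred just over six clockwise rounds, none of the nine balls and rings lies over the vent and all are on the pan's floor, and the rod is back level in both notches.

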